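# Put two mended places in a map under weight

## Task

Put both mends in the map under pressure. Lay the long wooden board centred on the long mended tear and in line with it, then set the steel bar weight in the middle of that board, lengthwise; lay the square board centred on the round mend, then the broad steel disc in the middle of it and the small disc centred on top of the broad one. Set everything down gently without dropping it, let no steel touch the bare map, and leave the jar of brushes and the paste bowl where they stand.

Things in the scene. Friction and masses are not known exactly. Their poses are not given: they have to be found in the camera images.
- map: An old tan map sheet with brown ink lines and small stains on a grey mount board, fixed flat on the bench to the robot's left or right; 310 x 350 mm, 3 mm thick, turned by a few degrees at most. Origin at the centre of its underside, so the paper's surface is at z = 3 mm of this frame; x and y along its sides (310 mm along x). Both mends are on it.
- long_mend: The mended tear: a straight strip of near-white tissue on the map, 110 x 12 mm, with a thin dark crooked line along it, flat in the map's surface (nothing to bump on). Origin at its centre on the map's surface; x runs along the strip, z up.
- round_mend: The filled hole: a round near-white patch on the map, 36 mm in diameter, flat in the map's surface. Origin at its centre on the map's surface, z up.
- long_board: Loose long pressing board of birch plywood, 140 x 48 mm and 15 mm thick, about 65 g, lying flat at the start on the green cutting mat (fixed, 310 x 360 mm, top 3 mm above the bench) that lies on the other side from the map. Origin at the centre of its underside; x along its length, y across its 48 mm width, z up. Its long edges are free to grip at the start.
- square_board: Loose square pressing board of birch plywood, 62 x 62 mm and 15 mm thick, about 38 g, lying flat on the cutting mat at the start. Origin at the centre of its underside; x and y square to its edges, z up.
- bar_weight: Loose bright steel bar, 90 x 28 mm and 28 mm high, about 0.54 kg, with a grey felt foot (included in the height), standing on the cutting mat at the start. Origin at the centre of its felt underside; x along its length, z up. It must stay felt side down.
- broad_disc: Loose bright steel disc weight, the broader of two: 54 mm in diameter, 24 mm high, about 0.43 kg, felt foot below (included), on the cutting mat at the start. Origin at the centre of its underside, z up along its axis.
- small_disc: Loose bright steel disc weight, the narrower of two: 38 mm in diameter, 26 mm high, about 0.23 kg, felt foot below (included), on the cutting mat at the start. Origin at the centre of its underside, z up along its axis.
- brush_jar: Bystander, to be left alone: a loose open glass jar, 64 mm in diameter and 90 mm high, with three brushes standing in it up to 175 mm high, standing beyond the map and the mat as the robot sees it. Origin at the centre of its underside.
- paste_bowl: Bystander, to be left alone: a loose white porcelain bowl, 92 mm across the rim and 42 mm high, standing on the bench at the outer side of the map or of the mat (a flat bone folder lies at the other end). Origin at the centre of its underside.
There are look-alikes about, which are no part of the job. What is shaped like the bar_weight but black or yellow is not meant. Leave any red or yellow look-alike of the broad_disc alone.

How it is judged:
By the outcome, as a careful person would: the job done as asked, in the order asked, and still so for the second after the job is handed in, with the robot touching nothing.
It also fails if it takes over 138 s, if anything falls off the work surface, if the arm or the gripper's body presses on something with over 40 N, if the wrist force passes 120 N, or if a joint passes its speed limit or range.

## Robot

A 6-joint arm with a two-finger parallel gripper is mounted at the origin on the work surface. World frame = base frame: x ahead of the robot, y to its left, z up, the work surface at z = 0. Lengths are in m, angles in degrees, forces in N, time in s.
With the tool pointing down it reaches from about 0.325 to 0.775 m from the base axis. Payload 9.3 kg.
Tool frame: the origin (TCP) lies midway between the tips of the shut fingers; the grasp point (between the pads) lies 19 mm behind it; z points along the fingers, y is the line along which they close (so a half turn about z gives the same grasp; the last joint's range is limited). The gripper opens to 85 mm and grips with 20 to 120 N. Pads are 22 mm wide; open, the fingers measure 114 mm over their backs; the gripper's body (76 mm by 85 mm) begins 54 mm behind the grasp point. The pads swing forward as they close: fully open they stand 13 mm farther back than shut.
Start: joints at [59.897, 14.817, 1.232, 76.415, 0, 81.257], TCP at [0.2, 0.512, 0.231] pointing down, gripper open.
Joint ranges: [-174.27, 174.27], [-52.1, 104.24], [-59.71, 78.15], [-110.17, 111.67], [-87.03, 83.33], [-180, 180]. Speed limits (degrees/s): [127.2, 127.2, 159.86, 180, 180, 180].

## Interface

Orientations are given as a 3x3 rotation matrix whose columns are the frame's x, y, z axes.
In Python, from bench import * gives the robot as it stands.
- The arm moves only by the tool play_rows, never from a script. Its argument "increments" is a list of rows, each an object with "jaw": the opening, from -1 (shut) to 1 (fully open); "dp": the shift along the tool's x, y, z in m, a list of three; "spin": the turn about the tool's z in degrees. A call has 1 to 8 rows; each row shifts and turns the commanded pose from where the row before left it, along the tool's axes as they then stand; what a row does not reach is not made up. A row lasts 1/8 s, in which the tool goes at most 62.5 mm and 10.7 degrees, less where a joint would pass 70% of its speed; a pose out of reach is approached as far as the arm can. A call with a gripper value outside its range is refused whole. The fingers move at their own pace and stop on an object; "force" is the grip in N (left out, the last holds). Time passes only in rows, so rows that do not move let the fingers close. It gives the time, the measured TCP pose, the force, the opening and the grip force at its end, in the units of the state.
- state(): the state, without advancing time (a new reading comes with each control period).
- capture(name): name is "scene" or "top"; returns the picture (420x560x3 uint8, red, green, blue); there is no depth.
- camera_params(name): a dict with "fovy" (degrees; the focal length in pixels is half the picture's height over the tangent of half this angle, whatever the lens; pixels are square), "cx", "cy" (the principal point, pixels), "k1" (the pictures are not rectified: a ray, as slopes to the right and down, at radius r is drawn at 1 + k1 r^2 times it, then the intrinsics apply), "world_to_cam" (4x4, takes a point from world to camera coordinates). Camera axes: x right, y down, z forward; pixel columns grow to the right and rows downward; lengths in m; the calibration is good to about 2 mm. A picture is of the moment at which its call begins. camera_params takes no time and is no camera call.
- close_job(): hands the job in; it is judged then, once.
Trained networks look in the newest picture that a camera, given by its name, has taken for a name from the list of things; names that differ only in an ending like _2 or _b are one class to them, and where a whole thing is asked for, a point or a joint stands for the part that bears it (a point fixed in the world has none). Each returns a list of dicts, best first, with "score" (0 to 1); they miss things now and then, are a little off and sometimes report something else, mostly with a low value. They report only what shows in the picture. A call takes as long as a camera call. They do not tell look-alikes from the thing itself.
- outline_of(camera, thing): "mask" (420x560 bool, what is visible of it) and "uv" ([column, row] in pixels, amid what is visible of it).
- spot_point(camera, thing): "uv" ([column, row] in pixels: a listed point, or the origin of a listed thing).
The state is a dict: "t": time; "joint_pos": joint angles; "qvel": joint speeds; "joint_efforts": joint torques, N m; "ee_pos": TCP position; "ee_rot": TCP orientation; "wrist_force": force on the tool from outside, world axes, zero at the start; "ft_torque": the same for the moment, N m; "gripper_width": finger opening in m; "grip_force": force on a finger pad.
Only numpy, scipy, OpenCV 4.12 (cv2) and the standard library are available. Lean on these libraries where they do the work, as an engineer would, in place of code of your own. Each camera call takes 0.05 s, during which the arm holds its last target. There are 200 camera calls.

## Working session

There is one attempt and no reset: what is moved stays moved. The work goes in short steps, Python scripts to look and compute and a tool call to move; the robot and the scene stay as the last step left them, time stands still between calls to the robot, and variables do not carry over. Pictures are saved under pics/ and viewed, at most 14 in all, crops included, and the job is handed in when it is done.

Besides the shell and the picture viewer there is one more tool, called after "Emit:" as name(argument=value, ...) on one line, values as JSON. play_rows: Moves the arm, as the interface text tells. Its arguments: {"type":"object","properties":{"increments":{"type":"array"},"force":{"type":"number"}},"required":["increments"]}

```bash
mkdir -p pics; ls; cat > h.py <<'E'
from bench import *
import numpy as np, cv2
def snap(cam,fn,box=None,s=1):
    im=capture(cam)[:,:,::-1]
    if box: im=im[box[1]:box[3],box[0]:box[2]]
    cv2.imwrite('pics/'+fn,cv2.resize(im,None,fx=s,fy=s,interpolation=cv2.INTER_CUBIC))
def unproj(cam,uv,z):
    p=camera_params(cam); f=210/np.tan(np.radians(p['fovy']/2))
    uv=np.atleast_2d(np.array(uv,float)); d=(uv-[p['cx'],p['cy']])/f; s=d.copy()
    for _ in range(20): s=d/(1+p['k1']*(s**2).sum(1,keepdims=True))
    T=np.linalg.inv(p['world_to_cam']); r=np.c_[s,np.ones(len(s))]@T[:3,:3].T; o=T[:3,3]
    return (o+r*((z-o[2])/r[:,2:]))[:,:2]
def proj(cam,P):
    p=camera_params(cam); f=210/np.tan(np.radians(p['fovy']/2))
    c=np.atleast_2d(P)@p['world_to_cam'][:3,:3].T+p['world_to_cam'][:3,3]; s=c[:,:2]/c[:,2:]
    return s*(1+p['k1']*(s**2).sum(1,keepdims=True))*f+[p['cx'],p['cy']]
E
python3 - <<'E'
from h import *
snap('scene','s0.png',None,1.4); snap('top','t0.png',None,1.4)
for c in('top','scene'):
    p=camera_params(c); print(c,p['fovy'],p['k1'],np.linalg.inv(p['world_to_cam'])[:3,3])
s=state(); print(s['t'],s['ee_pos'],np.round(s['ee_rot'],3).tolist(),s['gripper_width'])
E
```

```text
pics
top 46.529498772791634 -0.16010913776271984 [ 0.46253862 -0.01730307  1.42402566]
scene 46.11295149519133 -0.03952947080707602 [ 1.13181288 -0.85086669  0.79088002]
0.1 [0.20017538 0.51199029 0.23073175] [[-0.931, 0.364, -0.001], [0.364, 0.931, -0.001], [0.0, -0.001, -1.0]] 0.08487672342009689
```

View pics/t0.png

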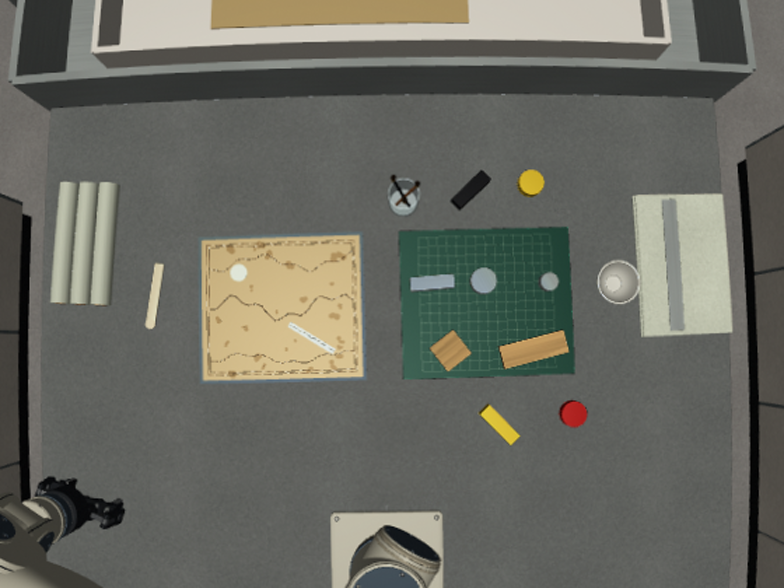

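View pics/s0.png

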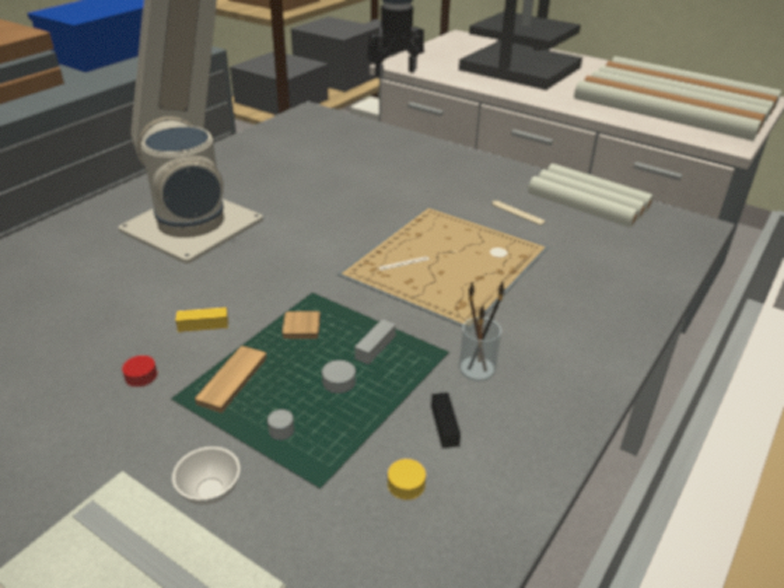

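Top picture (1.4x): the map with the round mend is at (238,272) and the long mend at (312,338). On the mat are the steel bar (432,283), broad disc (484,280), small disc (550,281), square board (450,350) and long board (534,350).

Bar candidates are steel (432,283), black (470,190) and yellow (500,425); only the bright steel one on the mat fits. Disc candidates are steel (484,280), yellow (531,182) and red (573,413); again only the steel one on the mat fits.

```bash
cat >> h.py <<'E'
def shape(n):
    D={'long_board':(.14,.048,.015),'square_board':(.062,.062,.015),'bar_weight':(.09,.028,.028),'broad_disc':(.054,0,.024),'small_disc':(.038,0,.026),'long_mend':(.11,.012,0),'round_mend':(.036,0,0)}
    a,b,h=D[n]
    if b: q=np.array([[1,1],[1,-1],[-1,-1],[-1,1]])*[a/2,b/2]
    else:
        t=np.linspace(0,2*np.pi,48); q=np.c_[np.cos(t),np.sin(t)]*a/2
    return q,h,b
def render(cam,n,x,y,th,z0):
    q,h,_=shape(n); c,s=np.cos(th),np.sin(th); q=q@np.array([[c,s],[-s,c]])+[x,y]
    P=np.r_[np.c_[q,np.full(len(q),z0)],np.c_[q,np.full(len(q),z0+h)]]
    hull=cv2.convexHull(proj(cam,P).astype(np.float32))[:,0]
    m=np.zeros((420*8,560*8),np.uint8); cv2.fillConvexPoly(m,np.round(hull*8+3.5).astype(np.int32),1); return cv2.resize(m.astype(np.float32),(560,420),interpolation=cv2.INTER_AREA)
def fit(cam,n,mask,z0):
    M=cv2.moments(mask.astype(np.float32)); c=np.array([M['m10'],M['m01']])/M['m00']
    x=unproj(cam,c,z0+shape(n)[1]/2)[0]; th=0
    if shape(n)[2]:
        cnt=max(cv2.findContours(mask.astype(np.uint8),0,2)[0],key=cv2.contourArea)
        w=unproj(cam,cv2.boxPoints(cv2.minAreaRect(cnt)),z0+shape(n)[1]); e=w[1:3]-w[0:2]; e=e[np.argmax((e**2).sum(1))]; th0=np.arctan2(e[1],e[0])
        from scipy.optimize import minimize
        r=minimize(lambda p:np.abs(render(cam,n,p[0],p[1],p[2],z0)-mask).sum(),[*x,th0],method='Nelder-Mead',options=dict(initial_simplex=[[*x,th0],[x[0]+.004,x[1],th0],[x[0],x[1]+.004,th0],[*x,th0+.12]],maxiter=90,xatol=1e-4))
        return r.x,r.fun/mask.sum()
    for _ in range(3):
        m=cv2.moments(render(cam,n,*x,0,z0)); c2=np.array([m['m10'],m['m01']])/m['m00']
        x=x+unproj(cam,c,z0)[0]-unproj(cam,c2,z0)[0]
    return np.r_[x,0],np.abs(render(cam,n,*x,0,z0)-mask).sum()/mask.sum()
E
python3 - <<'E'
from h import *
im=capture('top')[:,:,::-1]
cv2.imwrite('pics/t1.png',cv2.resize(im[155:275,140:420],None,fx=2.8,fy=2.8,interpolation=cv2.INTER_CUBIC))
for n in ['long_board','square_board','bar_weight','broad_disc','small_disc','long_mend','round_mend']:
    for o in outline_of('top',n)[:3]:
        r,e=fit('top',n,o['mask'],.003)
        print(n,round(o['score'],2),np.round(o['uv'],1),o['mask'].sum(),np.round(r[:2],4),round(np.degrees(r[2]),1),'err',round(e,2))
for n in ['brush_jar','paste_bowl']: 
    for o in spot_point('top',n)[:1]: print(n,o['score'],o['uv'],unproj('top',o['uv'],0))
E
```

```text
long_board 0.61 [380.  250.2] 808 [ 0.4465 -0.3114] -77.2 err 0.06
square_board 0.69 [322.6 253.4] 507 [ 0.4468 -0.1361] -143.4 err 0.08
bar_weight 0.86 [355.8 302.2] 307 [ 0.2947 -0.2343] -136.1 err 0.13
bar_weight 0.71 [337.8 135. ] 376 [ 0.7795 -0.1857] -47.4 err 0.12
bar_weight 0.58 [309.2 202.8] 350 [ 0.587  -0.0987] -87.6 err 0.11
broad_disc 0.72 [410.1 293.6] 291 [ 0.3125 -0.3884] 0.0 err 0.11
broad_disc 0.69 [376.8 128.9] 294 [ 0.798  -0.3137] 0.0 err 0.08
broad_disc 0.61 [343.6 198.9] 313 [ 0.5902 -0.2066] 0.0 err 0.07
small_disc 0.64 [391.4 201.7] 124 [ 0.5874 -0.343 ] 0.0 err 0.3
long_mend 0.49 [225.3 242.1] 138 [0.4773 0.1491] -122.1 err 0.21
round_mend 0.68 [169.2 197.1] 90 [0.6169 0.3044] 0.0 err 0.29
round_mend 0.36 [201.2 222. ] 12271 [0.5395 0.2123] 0.0 err 0.99
brush_jar 0.57 [289.8, 141.8] [[ 0.7672209 -0.0507762]]
paste_bowl 0.77 [434.3, 202.7] [[ 0.58022027 -0.47804158]]
```

View pics/t1.png

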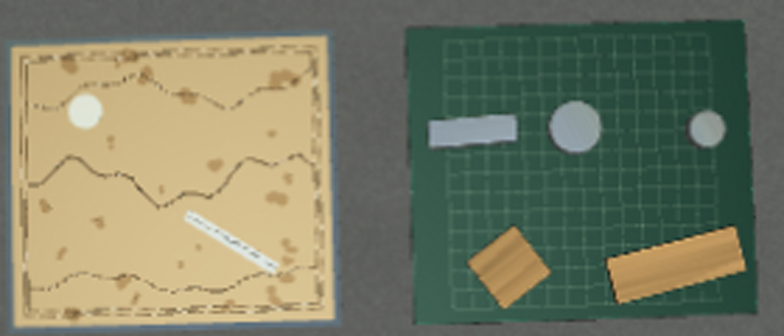

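Top crop (2.8x): the bright steel bar is at (473,131), the broad steel disc at (575,127) and the small disc at (707,129). The boards are at (508,267) and (677,265), the mends at (85,111) and (232,241). That confirms the bare steel pieces on the mat are the ones meant. The network masks are a bit rough, so I'll sharpen the measurements by colour.

```bash
cat >> h.py <<'E'
def refine(cam,n,xy,th,z0,im=None,pad=.012):
    "two-class colour segmentation in a window round the expected pose, at 4x, then silhouette fit"
    im=capture(cam) if im is None else im
    big=cv2.cvtColor(cv2.resize(im,None,fx=4,fy=4,interpolation=cv2.INTER_CUBIC),cv2.COLOR_RGB2LAB).astype(float)
    m0=cv2.resize(render(cam,n,*xy,th,z0),None,fx=4,fy=4,interpolation=cv2.INTER_LINEAR)
    core=cv2.erode(m0,np.ones((5,5)))>.7; win=cv2.dilate((m0>.5).astype(np.uint8),cv2.getStructuringElement(2,(33,33)))>0
    ring=win&~(cv2.dilate((m0>.3).astype(np.uint8),np.ones((17,17)))>0)
    f,b=np.median(big[core],0),np.median(big[ring],0); d=f-b
    s=np.clip(((big-b)@d)/(d@d),0,1)*win
    k=(s>.5).astype(np.uint8); nl,lab,st,_=cv2.connectedComponentsWithStats(k); j=1+np.argmax(st[1:,4]); k=(lab==j).astype(np.uint8)
    k=cv2.morphologyEx(k,cv2.MORPH_CLOSE,np.ones((9,9)))
    return fit(cam,n,(cv2.resize(k.astype(np.float32),(560,420),interpolation=cv2.INTER_AREA)),z0)
E
sed -i "s/mask.astype(np.uint8),0,2/(mask>.5).astype(np.uint8),0,2/" h.py
python3 - <<'E'
from h import *
im=capture('top'); r=np.radians
for n,xy,t in [('long_board',(.4465,-.3114),-77.2),('square_board',(.4468,-.1361),-143.4),('bar_weight',(.587,-.0987),-87.6),('broad_disc',(.5902,-.2066),0),('small_disc',(.5874,-.343),0),('long_mend',(.4773,.1491),-122),('round_mend',(.6169,.3044),0)]:
    p,e=refine('top',n,xy,r(t),.003,im); print(n,np.round(p[:2],4),round(np.degrees(p[2]),1),round(e,3))
E
```

```text
long_board [ 0.4463 -0.3113] -77.0 0.056
square_board [ 0.4463 -0.1366] -143.4 0.047
bar_weight [ 0.5888 -0.1013] -85.9 0.139
broad_disc [ 0.5906 -0.2083] 0.0 0.137
small_disc [ 0.5868 -0.3464] 0.0 0.28
long_mend [0.4772 0.1512] -121.8 0.077
round_mend [0.616  0.3051] 0.0 0.025
```

```bash
cat >> h.py <<'E'
def plan(p,phi,q,phi2,jaw,vmax=.05,smax=7):
    "rows from commanded (p,phi) to (q,phi2); phi=world angle of tool y; rounded, residual carried"
    p=np.array(p,float);q=np.array(q,float)
    n=int(np.ceil(max(np.linalg.norm(q-p)/vmax,abs(phi2-phi)/smax,1)-1e-6)); out=[]
    for i in range(n):
        a=np.radians(phi); X=np.array([-np.sin(-a),-np.cos(a),0])
        Y=np.array([np.cos(a),np.sin(a),0]); X=np.array([np.cos(a+np.pi/2),np.sin(a+np.pi/2),0]); Z=np.array([0,0,-1.])
        R=np.c_[X,Y,Z]; d=np.round(R.T@((q-p)/(n-i)),3); s=round((phi-phi2)/(n-i),1)
        p=p+R@d; phi-=s; out.append('{"jaw":%g,"dp":[%g,%g,%g],"spin":%g}'%(jaw,*(d+0.),s))
    for k in range(0,n,8): print('['+','.join(out[k:k+8])+']')
    return p,phi
def here():
    s=state(); R=np.array(s['ee_rot']); return np.array(s['ee_pos']),np.degrees(np.arctan2(R[1,1],R[0,1])),s
E
python3 - <<'E'
from h import *
im=capture('top'); import h
o=h.shape
H=dict(bar_weight=.028,broad_disc=.024,small_disc=.026)
h.shape=lambda n:(o(n)[0],0.0,o(n)[2])
for n,xy,t in [('bar_weight',(.587,-.0995),-87),('broad_disc',(.5902,-.2070),0),('small_disc',(.5874,-.344),0)]:
    p,e=refine('top',n,xy,np.radians(t),.003+H[n],im); print(n,np.round(p[:2],4),round(np.degrees(p[2]),1),round(e,3))
p,phi,s=here();print(p,phi)
p,phi=plan(p,phi,[.46,.05,.15],40,1)
p,phi=plan(p,phi,[.4463,-.3113,.12],13,1); print(p,phi)
E
```

```text
bar_weight [ 0.587  -0.1008] -86.1 0.069
broad_disc [ 0.5897 -0.207 ] 0.0 0.059
small_disc [ 0.5857 -0.3436] 0.0 0.076
[0.20032239 0.51220401 0.2312913 ] 68.63970695439183
[{"jaw":1,"dp":[-0.037,-0.031,0.007],"spin":2.6},{"jaw":1,"dp":[-0.039,-0.029,0.007],"spin":2.6},{"jaw":1,"dp":[-0.04,-0.027,0.007],"spin":2.6},{"jaw":1,"dp":[-0.041,-0.025,0.008],"spin":2.6},{"jaw":1,"dp":[-0.042,-0.023,0.007],"spin":2.6},{"jaw":1,"dp":[-0.043,-0.021,0.008],"spin":2.6},{"jaw":1,"dp":[-0.044,-0.019,0.007],"spin":2.6},{"jaw":1,"dp":[-0.045,-0.018,0.008],"spin":2.6}]
[{"jaw":1,"dp":[-0.046,-0.015,0.007],"spin":2.6},{"jaw":1,"dp":[-0.046,-0.013,0.008],"spin":2.6},{"jaw":1,"dp":[-0.047,-0.012,0.007],"spin":2.6}]
[{"jaw":1,"dp":[-0.034,-0.03,0.004],"spin":3.4},{"jaw":1,"dp":[-0.035,-0.028,0.004],"spin":3.4},{"jaw":1,"dp":[-0.037,-0.026,0.004],"spin":3.4},{"jaw":1,"dp":[-0.038,-0.024,0.004],"spin":3.4},{"jaw":1,"dp":[-0.04,-0.022,0.004],"spin":3.4},{"jaw":1,"dp":[-0.041,-0.019,0.003],"spin":3.3},{"jaw":1,"dp":[-0.042,-0.017,0.004],"spin":3.4},{"jaw":1,"dp":[-0.043,-0.015,0.003],"spin":3.3}]
[ 0.44595132 -0.31184876  0.1202913 ] 13.039706954391825
```

Emit:
play_rows(increments=[{"jaw": 1, "dp": [-0.037, -0.031, 0.007], "spin": 2.6}, {"jaw": 1, "dp": [-0.039, -0.029, 0.007], "spin": 2.6}, {"jaw": 1, "dp": [-0.04, -0.027, 0.007], "spin": 2.6}, {"jaw": 1, "dp": [-0.041, -0.025, 0.008], "spin": 2.6}, {"jaw": 1, "dp": [-0.042, -0.023, 0.007], "spin": 2.6}, {"jaw": 1, "dp": [-0.043, -0.021, 0.008], "spin": 2.6}, {"jaw": 1, "dp": [-0.044, -0.019, 0.007], "spin": 2.6}, {"jaw": 1, "dp": [-0.045, -0.018, 0.008], "spin": 2.6}], force=50)

```text
t: 1.7
ee_pos: [0.3896, 0.1748, 0.1723]
ee_rot: [[-0.74, 0.672, 0.001], [0.672, 0.74, 0.0], [-0.0, 0.001, -1.0]]
wrist_force: [1.0, 0.3, -0.3]
gripper_width: 0.0854
grip_force: 0.0
```

Emit:
play_rows(increments=[{"jaw": 1, "dp": [-0.046, -0.015, 0.007], "spin": 2.6}, {"jaw": 1, "dp": [-0.046, -0.013, 0.008], "spin": 2.6}, {"jaw": 1, "dp": [-0.047, -0.012, 0.007], "spin": 2.6}, {"jaw": 1, "dp": [-0.034, -0.03, 0.004], "spin": 3.4}, {"jaw": 1, "dp": [-0.035, -0.028, 0.004], "spin": 3.4}, {"jaw": 1, "dp": [-0.037, -0.026, 0.004], "spin": 3.4}, {"jaw": 1, "dp": [-0.038, -0.024, 0.004], "spin": 3.4}, {"jaw": 1, "dp": [-0.04, -0.022, 0.004], "spin": 3.4}])

```text
t: 2.7
ee_pos: [0.4514, -0.1775, 0.1303]
ee_rot: [[-0.39, 0.921, 0.0], [0.921, 0.39, -0.0], [-0.0, 0.0, -1.0]]
wrist_force: [0.6, -0.1, -0.6]
gripper_width: 0.0855
grip_force: 0.0
```

Emit:
play_rows(increments=[{"jaw": 1, "dp": [-0.041, -0.019, 0.003], "spin": 3.3}, {"jaw": 1, "dp": [-0.042, -0.017, 0.004], "spin": 3.4}, {"jaw": 1, "dp": [-0.043, -0.015, 0.003], "spin": 3.3}, {"jaw": 1, "dp": [0, 0, 0], "spin": 0}])

```text
t: 3.2
ee_pos: [0.4456, -0.3147, 0.1197]
ee_rot: [[-0.222, 0.975, -0.0], [0.975, 0.222, -0.0], [-0.0, -0.0, -1.0]]
wrist_force: [0.2, 0.4, -0.6]
gripper_width: 0.0855
grip_force: 0.0
```

Emit:
play_rows(increments=[{"jaw": 1, "dp": [0.003, 0.001, 0.04], "spin": 0}, {"jaw": 1, "dp": [0, 0, 0.04], "spin": 0}, {"jaw": 1, "dp": [0, 0, 0.025], "spin": 0}, {"jaw": 1, "dp": [0, 0, 0.012], "spin": 0}, {"jaw": 1, "dp": [0, 0, 0], "spin": 0}, {"jaw": 1, "dp": [0, 0, 0], "spin": 0}])

```text
t: 3.95
ee_pos: [0.4468, -0.309, 0.0043]
ee_rot: [[-0.226, 0.974, 0.001], [0.974, 0.226, -0.001], [-0.001, 0.001, -1.0]]
wrist_force: [-0.1, 0.3, -0.4]
gripper_width: 0.0857
grip_force: 0.0
```

Emit:
play_rows(increments=[{"jaw": -0.1, "dp": [0, 0, 0], "spin": 0}, {"jaw": -0.1, "dp": [0, 0, 0], "spin": 0}, {"jaw": -0.1, "dp": [0, 0, 0], "spin": 0}, {"jaw": -0.1, "dp": [0, 0, 0], "spin": 0}, {"jaw": -0.1, "dp": [0, 0, 0], "spin": 0}, {"jaw": -0.1, "dp": [0, 0, 0], "spin": 0}])

```text
t: 4.7
ee_pos: [0.4465, -0.3089, 0.0041]
ee_rot: [[-0.226, 0.974, 0.001], [0.974, 0.226, -0.001], [-0.001, 0.001, -1.0]]
wrist_force: [-0.1, 1.2, 5.9]
gripper_width: 0.0465
grip_force: 51.3
```

```bash
python3 - <<'E'
from h import *
p,phi,s=here(); print(p,phi)
p,phi=plan(p,phi,[.4465,-.309,.08],phi,-.1,.04)
p,phi=plan(p,phi,[.4784,.1532,.06],-31.8,-.1,.048); print(p,phi)
E
```

```text
[ 0.4465283  -0.30890894  0.00405875] 13.04094803994104
[{"jaw":-0.1,"dp":[0,0,-0.038],"spin":0},{"jaw":-0.1,"dp":[0,0,-0.038],"spin":0}]
[{"jaw":-0.1,"dp":[0.044,0.014,0.002],"spin":4.5},{"jaw":-0.1,"dp":[0.045,0.01,0.002],"spin":4.5},{"jaw":-0.1,"dp":[0.046,0.006,0.002],"spin":4.5},{"jaw":-0.1,"dp":[0.046,0.003,0.002],"spin":4.5},{"jaw":-0.1,"dp":[0.046,-0.001,0.002],"spin":4.5},{"jaw":-0.1,"dp":[0.046,-0.004,0.002],"spin":4.5},{"jaw":-0.1,"dp":[0.046,-0.008,0.002],"spin":4.5},{"jaw":-0.1,"dp":[0.045,-0.012,0.002],"spin":4.4}]
[{"jaw":-0.1,"dp":[0.044,-0.015,0.002],"spin":4.5},{"jaw":-0.1,"dp":[0.043,-0.019,0.002],"spin":4.4}]
[0.47850633 0.15367951 0.06005875] -31.75905196005896
```

Emit:
play_rows(increments=[{"jaw": -0.1, "dp": [0, 0, -0.01], "spin": 0}, {"jaw": -0.1, "dp": [0, 0, -0.03], "spin": 0}, {"jaw": -0.1, "dp": [0, 0, -0.036], "spin": 0}, {"jaw": -0.1, "dp": [0, 0, 0], "spin": 0}])

```text
t: 5.2
ee_pos: [0.4474, -0.3098, 0.0824]
ee_rot: [[-0.226, 0.974, 0.004], [0.974, 0.226, -0.004], [-0.004, 0.003, -1.0]]
wrist_force: [0.9, -0.1, -0.3]
gripper_width: 0.0468
grip_force: 51.8
```

Emit:
play_rows(increments=[{"jaw": -0.1, "dp": [0.044, 0.014, 0.002], "spin": 4.5}, {"jaw": -0.1, "dp": [0.045, 0.01, 0.002], "spin": 4.5}, {"jaw": -0.1, "dp": [0.046, 0.006, 0.002], "spin": 4.5}, {"jaw": -0.1, "dp": [0.046, 0.003, 0.002], "spin": 4.5}, {"jaw": -0.1, "dp": [0.046, -0.001, 0.002], "spin": 4.5}, {"jaw": -0.1, "dp": [0.046, -0.004, 0.002], "spin": 4.5}, {"jaw": -0.1, "dp": [0.046, -0.008, 0.002], "spin": 4.5}, {"jaw": -0.1, "dp": [0.045, -0.012, 0.002], "spin": 4.4}])

```text
t: 6.2
ee_pos: [0.4717, 0.0621, 0.0629]
ee_rot: [[0.391, 0.92, -0.001], [0.92, -0.391, -0.0], [-0.0, -0.0, -1.0]]
wrist_force: [0.8, -0.6, -0.4]
gripper_width: 0.0468
grip_force: 51.8
```

Emit:
play_rows(increments=[{"jaw": -0.1, "dp": [0.044, -0.015, 0.002], "spin": 4.5}, {"jaw": -0.1, "dp": [0.043, -0.019, 0.002], "spin": 4.4}, {"jaw": -0.1, "dp": [0, 0, 0], "spin": 0}, {"jaw": -0.1, "dp": [0, 0, 0], "spin": 0}])

```text
t: 6.7
ee_pos: [0.4778, 0.1537, 0.0589]
ee_rot: [[0.525, 0.851, -0.001], [0.851, -0.525, -0.0], [-0.001, -0.001, -1.0]]
wrist_force: [-0.0, -0.1, -0.2]
gripper_width: 0.0464
grip_force: 51.7
```

```bash
python3 - <<'E'
from h import *
p,phi,s=here(); print(p,phi,s['gripper_width'])
snap('scene','s2.png',(180,110,460,320),2.5)
E
```

```text
[0.47776045 0.15369463 0.05886554] -31.681689803420696 0.04636366730776666
```

View pics/s2.png

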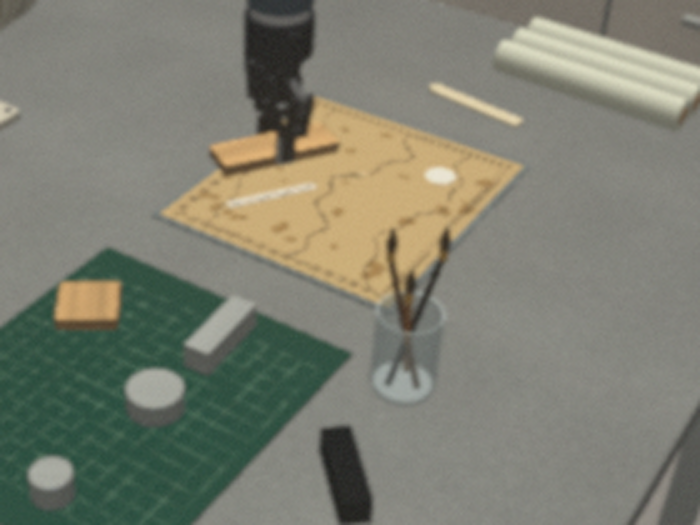

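The board (273,150) is held level above the long mend (270,195), in line with it. Lowering it now.

Emit:
play_rows(increments=[{"jaw": -0.1, "dp": [0, 0.001, 0.025], "spin": 0}, {"jaw": -0.1, "dp": [0, 0, 0.018], "spin": 0}, {"jaw": -0.1, "dp": [0, 0, 0.005], "spin": 0}, {"jaw": -0.1, "dp": [0, 0, 0.002], "spin": 0}, {"jaw": -0.1, "dp": [0, 0, 0.002], "spin": 0}, {"jaw": -0.1, "dp": [0, 0, 0.001], "spin": 0}, {"jaw": -0.1, "dp": [0, 0, 0], "spin": 0}])

```text
t: 7.62
ee_pos: [0.4792, 0.1534, 0.0065]
ee_rot: [[0.526, 0.85, 0.0], [0.85, -0.526, 0.0], [0.0, 0.0, -1.0]]
wrist_force: [-0.0, 0.2, -1.0]
gripper_width: 0.0469
grip_force: 51.7
```

Emit:
play_rows(increments=[{"jaw": -0.1, "dp": [0, 0, 0.001], "spin": 0}, {"jaw": -0.1, "dp": [0, 0, 0.001], "spin": 0}, {"jaw": -0.1, "dp": [0, 0, 0], "spin": 0}])

```text
t: 8.0
ee_pos: [0.479, 0.1534, 0.0042]
ee_rot: [[0.526, 0.85, -0.0], [0.85, -0.526, -0.0], [-0.0, -0.0, -1.0]]
wrist_force: [0.0, 0.8, -0.7]
gripper_width: 0.0465
grip_force: 51.7
```

Emit:
play_rows(increments=[{"jaw": -0.1, "dp": [0, 0, 0.001], "spin": 0}, {"jaw": -0.1, "dp": [0, 0, 0], "spin": 0}])

```text
t: 8.25
ee_pos: [0.4791, 0.1534, 0.004]
ee_rot: [[0.526, 0.85, 0.001], [0.85, -0.526, 0.0], [0.0, 0.0, -1.0]]
wrist_force: [-3.5, -0.3, 10.6]
gripper_width: 0.0467
grip_force: 53.0
```

Contact. I'll release slowly, rise, and plan the next leg.

Emit:
play_rows(increments=[{"jaw": 0.25, "dp": [0, 0, 0], "spin": 0}, {"jaw": 0.5, "dp": [0, 0, 0], "spin": 0}, {"jaw": 0.8, "dp": [0, 0, 0], "spin": 0}, {"jaw": 0.9, "dp": [0, 0, -0.005], "spin": 0}, {"jaw": 1, "dp": [0, 0, -0.03], "spin": 0}, {"jaw": 1, "dp": [0, 0, -0.05], "spin": 0}, {"jaw": 1, "dp": [0, 0, -0.03], "spin": 0}])

```text
t: 9.12
ee_pos: [0.4796, 0.1535, 0.1208]
ee_rot: [[0.526, 0.85, 0.002], [0.85, -0.526, 0.0], [0.001, 0.002, -1.0]]
wrist_force: [0.1, 0.2, -0.9]
gripper_width: 0.0853
grip_force: 0.0
```

```bash
python3 - <<'E'
from h import *
p,phi,s=here(); print(p,phi,s['gripper_width'])
# square board axes at -143.4 -> 36.6 / -53.4 ; phi -53.4
p,phi=plan(p,phi,[.4463,-.1366,.09],-53.4,1); print(p,phi)
im=capture('top')
print(refine('top','square_board',(.4463,-.1366),np.radians(-143.4),.003,im))
E
```

```text
[0.47962112 0.15346407 0.12076923] -31.75866535317444 0.08529681153880045
[{"jaw":1,"dp":[-0.044,0.021,0.005],"spin":3.6},{"jaw":1,"dp":[-0.043,0.023,0.005],"spin":3.6},{"jaw":1,"dp":[-0.041,0.026,0.005],"spin":3.6},{"jaw":1,"dp":[-0.039,0.029,0.005],"spin":3.6},{"jaw":1,"dp":[-0.038,0.031,0.005],"spin":3.6},{"jaw":1,"dp":[-0.035,0.033,0.006],"spin":3.6}]
[ 0.4462799  -0.13643017  0.08976923] -53.358665353174445
(array([ 0.44634179, -0.13652834, -2.50191312]), np.float64(0.047453064605190505))
```

Emit:
play_rows(increments=[{"jaw": 1, "dp": [-0.044, 0.021, 0.005], "spin": 3.6}, {"jaw": 1, "dp": [-0.043, 0.023, 0.005], "spin": 3.6}, {"jaw": 1, "dp": [-0.041, 0.026, 0.005], "spin": 3.6}, {"jaw": 1, "dp": [-0.039, 0.029, 0.005], "spin": 3.6}, {"jaw": 1, "dp": [-0.038, 0.031, 0.005], "spin": 3.6}, {"jaw": 1, "dp": [-0.035, 0.033, 0.006], "spin": 3.6}, {"jaw": 1, "dp": [0, 0, 0], "spin": 0}, {"jaw": 1, "dp": [0, 0, 0], "spin": 0}])

```text
t: 10.18
ee_pos: [0.4455, -0.1363, 0.0873]
ee_rot: [[0.803, 0.597, -0.0], [0.597, -0.803, 0.0], [0.0, -0.0, -1.0]]
wrist_force: [-0.0, 0.3, 0.3]
gripper_width: 0.0855
grip_force: 0.0
```

```bash
python3 - <<'E'
from h import *
p,phi,s=here(); print(p,phi)
R=np.array(s['ee_rot']); print(R.T@(np.array([.4463,-.1366,.003])-p))
E
```

```text
[ 0.44554026 -0.13631149  0.08730322] -53.37636551195215
[0.00043152 0.00072668 0.0843029 ]
```

Emit:
play_rows(increments=[{"jaw": 1, "dp": [0, 0.001, 0.04], "spin": 0}, {"jaw": 1, "dp": [0, 0, 0.03], "spin": 0}, {"jaw": 1, "dp": [0, 0, 0.013], "spin": 0}, {"jaw": 1, "dp": [0, 0, 0], "spin": 0}, {"jaw": 1, "dp": [0, 0, 0], "spin": 0}])

```text
t: 10.8
ee_pos: [0.4471, -0.1373, 0.0053]
ee_rot: [[0.802, 0.597, 0.001], [0.597, -0.802, -0.001], [0.001, 0.001, -1.0]]
wrist_force: [-0.4, -1.1, 0.3]
gripper_width: 0.0855
grip_force: 0.0
```

Emit:
play_rows(increments=[{"jaw": 0.2, "dp": [0, 0, 0], "spin": 0}, {"jaw": 0.2, "dp": [0, 0, 0], "spin": 0}, {"jaw": 0.2, "dp": [0, 0, 0], "spin": 0}, {"jaw": 0.2, "dp": [0, 0, 0], "spin": 0}, {"jaw": 0.2, "dp": [0, 0, 0], "spin": 0}])

```text
t: 11.42
ee_pos: [0.4468, -0.1375, 0.0054]
ee_rot: [[0.802, 0.597, 0.002], [0.597, -0.802, -0.001], [0.001, 0.002, -1.0]]
wrist_force: [-1.5, 1.6, 10.2]
gripper_width: 0.0605
grip_force: 52.4
```

```bash
python3 - <<'E'
from h import *
p,phi,s=here(); print(p,phi)
R=np.array(s['ee_rot']); o=R.T@(np.array([.4463,-.1366,.003])-p); print(o)
p,phi=plan(p,phi,[p[0],p[1],.08],phi,.2,.04)
t=np.array([.616,.3051,.06]); a=np.radians(0); t[:2]-=o[0]*np.array([0,1])
p,phi=plan(p,phi,t,0,.2,.05); print(p,phi)
E
```

```text
[ 0.44684022 -0.13752747  0.00542347] -53.360989556004185
[ 0.00011759 -0.00107039  0.00242192]
[{"jaw":0.2,"dp":[0,0,-0.037],"spin":0},{"jaw":0.2,"dp":[0,0,-0.038],"spin":0}]
[{"jaw":0.2,"dp":[0.04,-0.025,0.002],"spin":-5.3},{"jaw":0.2,"dp":[0.042,-0.022,0.002],"spin":-5.3},{"jaw":0.2,"dp":[0.044,-0.018,0.002],"spin":-5.3},{"jaw":0.2,"dp":[0.045,-0.013,0.002],"spin":-5.4},{"jaw":0.2,"dp":[0.047,-0.009,0.002],"spin":-5.3},{"jaw":0.2,"dp":[0.047,-0.005,0.002],"spin":-5.4},{"jaw":0.2,"dp":[0.047,0,0.002],"spin":-5.3},{"jaw":0.2,"dp":[0.047,0.004,0.002],"spin":-5.4}]
[{"jaw":0.2,"dp":[0.047,0.008,0.002],"spin":-5.3},{"jaw":0.2,"dp":[0.046,0.013,0.002],"spin":-5.4}]
[0.61604838 0.30494009 0.06042347] 0.03901044399580922
```

Emit:
play_rows(increments=[{"jaw": 0.2, "dp": [0, 0, -0.01], "spin": 0}, {"jaw": 0.2, "dp": [0, 0, -0.03], "spin": 0}, {"jaw": 0.2, "dp": [0, 0, -0.035], "spin": 0}, {"jaw": 0.2, "dp": [0, 0, 0], "spin": 0}])

```text
t: 11.92
ee_pos: [0.4477, -0.1381, 0.0821]
ee_rot: [[0.802, 0.597, 0.005], [0.597, -0.802, -0.002], [0.002, 0.005, -1.0]]
wrist_force: [-0.4, 0.5, -0.9]
gripper_width: 0.0601
grip_force: 54.8
```

Emit:
play_rows(increments=[{"jaw": 0.2, "dp": [0.04, -0.025, 0.002], "spin": -5.3}, {"jaw": 0.2, "dp": [0.042, -0.022, 0.002], "spin": -5.3}, {"jaw": 0.2, "dp": [0.044, -0.018, 0.002], "spin": -5.3}, {"jaw": 0.2, "dp": [0.045, -0.013, 0.002], "spin": -5.4}, {"jaw": 0.2, "dp": [0.047, -0.009, 0.002], "spin": -5.3}, {"jaw": 0.2, "dp": [0.047, -0.005, 0.002], "spin": -5.4}, {"jaw": 0.2, "dp": [0.047, 0, 0.002], "spin": -5.3}, {"jaw": 0.2, "dp": [0.047, 0.004, 0.002], "spin": -5.4}])

```text
t: 12.92
ee_pos: [0.5819, 0.2173, 0.0627]
ee_rot: [[0.182, 0.983, -0.001], [0.983, -0.182, -0.0], [-0.0, -0.001, -1.0]]
wrist_force: [0.4, -0.5, -0.5]
gripper_width: 0.0602
grip_force: 54.8
```

Emit:
play_rows(increments=[{"jaw": 0.2, "dp": [0.047, 0.008, 0.002], "spin": -5.3}, {"jaw": 0.2, "dp": [0.046, 0.013, 0.002], "spin": -5.4}, {"jaw": 0.2, "dp": [0, 0, 0], "spin": 0}, {"jaw": 0.2, "dp": [0, 0, 0], "spin": 0}, {"jaw": 0.2, "dp": [0, 0, 0.02], "spin": 0}, {"jaw": 0.2, "dp": [0, 0, 0], "spin": 0}])

```text
t: 13.68
ee_pos: [0.6144, 0.3036, 0.0381]
ee_rot: [[0.001, 1.0, -0.003], [1.0, -0.001, -0.001], [-0.001, -0.003, -1.0]]
wrist_force: [0.4, 0.3, -0.3]
gripper_width: 0.0603
grip_force: 54.8
```

Emit:
play_rows(increments=[{"jaw": 0.2, "dp": [0.001, 0.001, 0.02], "spin": 0}, {"jaw": 0.2, "dp": [0, 0, 0.007], "spin": 0}, {"jaw": 0.2, "dp": [0, 0, 0.002], "spin": 0}, {"jaw": 0.2, "dp": [0, 0, 0.002], "spin": 0}, {"jaw": 0.2, "dp": [0, 0, 0], "spin": 0}, {"jaw": 0.2, "dp": [0, 0, 0], "spin": 0}])

```text
t: 14.42
ee_pos: [0.6167, 0.3062, 0.0086]
ee_rot: [[-0.001, 1.0, 0.0], [1.0, 0.001, 0.0], [0.0, 0.0, -1.0]]
wrist_force: [-0.4, 0.6, -1.1]
gripper_width: 0.06
grip_force: 54.8
```

Emit:
play_rows(increments=[{"jaw": 0.2, "dp": [-0.001, 0, 0.002], "spin": 0}, {"jaw": 0.2, "dp": [0, 0, 0.001], "spin": 0}, {"jaw": 0.2, "dp": [0, 0, 0], "spin": 0}, {"jaw": 0.2, "dp": [0, 0, 0], "spin": 0}])

```text
t: 14.92
ee_pos: [0.6165, 0.3051, 0.0056]
ee_rot: [[-0.001, 1.0, 0.0], [1.0, 0.001, -0.0], [-0.0, 0.0, -1.0]]
wrist_force: [-2.2, -1.9, 4.1]
gripper_width: 0.0601
grip_force: 55.3
```

Emit:
play_rows(increments=[{"jaw": 0.2, "dp": [0, 0, 0.001], "spin": 0}, {"jaw": 0.2, "dp": [0, 0, 0], "spin": 0}])

```text
t: 15.18
ee_pos: [0.6166, 0.3051, 0.0055]
ee_rot: [[-0.001, 1.0, 0.001], [1.0, 0.001, 0.0], [0.0, 0.001, -1.0]]
wrist_force: [-4.5, -1.5, 11.5]
gripper_width: 0.0601
grip_force: 56.1
```

Emit:
play_rows(increments=[{"jaw": 0.45, "dp": [0, 0, 0], "spin": 0}, {"jaw": 0.7, "dp": [0, 0, 0], "spin": 0}, {"jaw": 1, "dp": [0, 0, 0], "spin": 0}, {"jaw": 1, "dp": [0, 0, -0.005], "spin": 0}, {"jaw": 1, "dp": [0, 0, -0.03], "spin": 0}, {"jaw": 1, "dp": [0, 0, -0.05], "spin": 0}, {"jaw": 1, "dp": [0, 0, -0.015], "spin": 0}])

```text
t: 16.05
ee_pos: [0.6178, 0.3057, 0.1081]
ee_rot: [[-0.001, 1.0, 0.005], [1.0, 0.001, 0.002], [0.002, 0.005, -1.0]]
wrist_force: [1.2, 0.5, -0.5]
gripper_width: 0.0855
grip_force: 0.0
```

```bash
python3 - <<'E'
from h import *
p,phi,s=here(); print(p,phi,s['gripper_width'])
p,phi=plan(p,phi,[.587,-.1008,.1],4,1); print(p,phi)
E
```

```text
[0.61783177 0.30568391 0.10807176] 0.045925878287917596 0.08546746259175027
[{"jaw":1,"dp":[-0.045,-0.003,0.001],"spin":-0.4},{"jaw":1,"dp":[-0.045,-0.004,0.001],"spin":-0.4},{"jaw":1,"dp":[-0.045,-0.004,0.001],"spin":-0.5},{"jaw":1,"dp":[-0.045,-0.005,0.001],"spin":-0.4},{"jaw":1,"dp":[-0.045,-0.005,0.001],"spin":-0.5},{"jaw":1,"dp":[-0.045,-0.005,0.001],"spin":-0.4},{"jaw":1,"dp":[-0.045,-0.005,0.001],"spin":-0.5},{"jaw":1,"dp":[-0.045,-0.006,0.001],"spin":-0.4}]
[{"jaw":1,"dp":[-0.045,-0.006,0],"spin":-0.5}]
[ 0.58743803 -0.1005295   0.10007176] 4.0459258782879175
```

Emit:
play_rows(increments=[{"jaw": 1, "dp": [-0.045, -0.003, 0.001], "spin": -0.4}, {"jaw": 1, "dp": [-0.045, -0.004, 0.001], "spin": -0.4}, {"jaw": 1, "dp": [-0.045, -0.004, 0.001], "spin": -0.5}, {"jaw": 1, "dp": [-0.045, -0.005, 0.001], "spin": -0.4}, {"jaw": 1, "dp": [-0.045, -0.005, 0.001], "spin": -0.5}, {"jaw": 1, "dp": [-0.045, -0.005, 0.001], "spin": -0.4}, {"jaw": 1, "dp": [-0.045, -0.005, 0.001], "spin": -0.5}, {"jaw": 1, "dp": [-0.045, -0.006, 0.001], "spin": -0.4}], force=70)

```text
t: 17.05
ee_pos: [0.5889, -0.0572, 0.096]
ee_rot: [[-0.062, 0.998, -0.0], [0.998, 0.062, 0.0], [0.0, -0.0, -1.0]]
wrist_force: [0.9, -0.6, 0.2]
gripper_width: 0.0854
grip_force: 0.0
```

Emit:
play_rows(increments=[{"jaw": 1, "dp": [-0.045, -0.006, 0], "spin": -0.5}, {"jaw": 1, "dp": [0, 0, 0], "spin": 0}, {"jaw": 1, "dp": [0, 0, 0], "spin": 0}])

```text
t: 17.42
ee_pos: [0.5859, -0.1009, 0.096]
ee_rot: [[-0.07, 0.998, -0.001], [0.998, 0.07, 0.0], [0.001, -0.001, -1.0]]
wrist_force: [-0.2, 0.3, -0.0]
gripper_width: 0.0854
grip_force: 0.0
```

```bash
python3 - <<'E'
from h import *
p,phi,s=here(); print(p,phi)
R=np.array(s['ee_rot']); print(R.T@(np.array([.587,-.1008,.003])-p))
im=capture('top'); cv2.imwrite('pics/t3.png',cv2.resize(im[155:275,140:420,::-1],None,fx=2.8,fy=2.8,interpolation=cv2.INTER_CUBIC))
for n,xy,t in [('long_board',(.4772,.1512),-121.8),('square_board',(.616,.3051),0)]:
    p,e=refine('top',n,xy,np.radians(t),.003,im); print(n,np.round(p[:2],4),round(np.degrees(p[2]),1),round(e,3))
E
```

```text
[ 0.58588541 -0.10086514  0.0960116 ] 4.001646053916689
[-5.97212757e-05  1.16301146e-03  9.30110112e-02]
long_board [0.4793 0.1518] -121.9 0.11
square_board [0.616  0.3048] -89.6 0.064
```

View pics/t3.png

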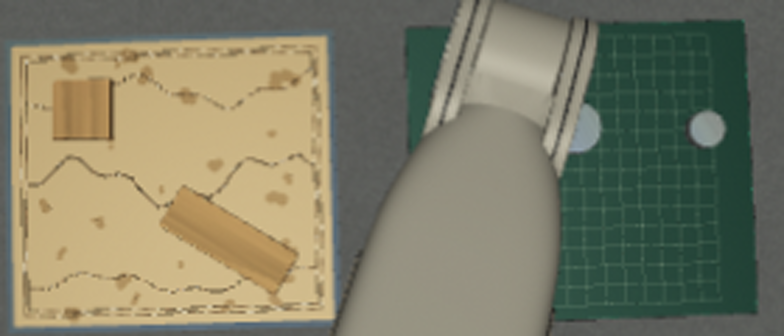

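Both boards lie on their mends: the square at (82,110) and the long one at (230,240), both within about 2 mm. Next, the steel bar.

Emit:
play_rows(increments=[{"jaw": 1, "dp": [0, 0.001, 0.04], "spin": 0}, {"jaw": 1, "dp": [0, 0, 0.03], "spin": 0}, {"jaw": 1, "dp": [0, 0, 0.014], "spin": 0}, {"jaw": 1, "dp": [0, 0, 0], "spin": 0}, {"jaw": 1, "dp": [0, 0, 0], "spin": 0}])

```text
t: 18.1
ee_pos: [0.5879, -0.1009, 0.0134]
ee_rot: [[-0.071, 0.997, 0.002], [0.997, 0.071, -0.0], [-0.001, 0.002, -1.0]]
wrist_force: [0.1, 0.3, 0.7]
gripper_width: 0.0855
grip_force: 0.0
```

Emit:
play_rows(increments=[{"jaw": -0.6, "dp": [0, 0, 0], "spin": 0}, {"jaw": -0.6, "dp": [0, 0, 0], "spin": 0}, {"jaw": -0.6, "dp": [0, 0, 0], "spin": 0}, {"jaw": -0.6, "dp": [0, 0, 0], "spin": 0}, {"jaw": -0.6, "dp": [0, 0, 0], "spin": 0}, {"jaw": -0.6, "dp": [0, 0, 0], "spin": 0}])

```text
t: 18.85
ee_pos: [0.5873, -0.1011, 0.0128]
ee_rot: [[-0.07, 0.998, 0.001], [0.998, 0.07, -0.0], [-0.0, 0.001, -1.0]]
wrist_force: [-0.5, 0.1, 4.8]
gripper_width: 0.0266
grip_force: 71.3
```

```bash
python3 - <<'E'
from h import *
p,phi,s=here(); print(p,phi)
R=np.array(s['ee_rot']); o=R.T@(np.array([.587,-.1008,.003])-p); print(o)
p,phi=plan(p,phi,[p[0],p[1],.1],phi,-.6,.04)
t=np.array([.4783,.1516,.09]); a=np.radians(58.2); t[:2]-=o[0]*np.array([np.cos(a),np.sin(a)])
p,phi=plan(p,phi,t,-31.8,-.6,.045); print(p,phi)
E
```

```text
[ 0.58729941 -0.1011247   0.01281847] 4.03462591664719
[ 0.00034867 -0.00028253  0.00981815]
[{"jaw":-0.6,"dp":[0,0,-0.029],"spin":0},{"jaw":-0.6,"dp":[0,0,-0.029],"spin":0},{"jaw":-0.6,"dp":[0,0,-0.029],"spin":0}]
[{"jaw":-0.6,"dp":[0.037,-0.013,0.001],"spin":5.1},{"jaw":-0.6,"dp":[0.036,-0.016,0.001],"spin":5.1},{"jaw":-0.6,"dp":[0.034,-0.019,0.002],"spin":5.1},{"jaw":-0.6,"dp":[0.032,-0.023,0.001],"spin":5.1},{"jaw":-0.6,"dp":[0.03,-0.025,0.002],"spin":5.1},{"jaw":-0.6,"dp":[0.028,-0.028,0.001],"spin":5.2},{"jaw":-0.6,"dp":[0.026,-0.03,0.002],"spin":5.1}]
[0.47836947 0.15171154 0.08981847] -31.765374083352803
```

Emit:
play_rows(increments=[{"jaw": -0.6, "dp": [0, 0, -0.01], "spin": 0}, {"jaw": -0.6, "dp": [0, 0, -0.03], "spin": 0}, {"jaw": -0.6, "dp": [0, 0, -0.03], "spin": 0}, {"jaw": -0.6, "dp": [0, 0, -0.017], "spin": 0}, {"jaw": -0.6, "dp": [0, 0, 0], "spin": 0}])

```text
t: 19.48
ee_pos: [0.5875, -0.1011, 0.1004]
ee_rot: [[-0.07, 0.998, 0.002], [0.998, 0.07, -0.001], [-0.001, 0.002, -1.0]]
wrist_force: [1.1, -0.4, -4.5]
gripper_width: 0.0265
grip_force: 70.1
```

Emit:
play_rows(increments=[{"jaw": -0.6, "dp": [0.037, -0.013, 0.001], "spin": 5.1}, {"jaw": -0.6, "dp": [0.036, -0.016, 0.001], "spin": 5.1}, {"jaw": -0.6, "dp": [0.034, -0.019, 0.002], "spin": 5.1}, {"jaw": -0.6, "dp": [0.032, -0.023, 0.001], "spin": 5.1}, {"jaw": -0.6, "dp": [0.03, -0.025, 0.002], "spin": 5.1}, {"jaw": -0.6, "dp": [0.028, -0.028, 0.001], "spin": 5.2}, {"jaw": -0.6, "dp": [0.026, -0.03, 0.002], "spin": 5.1}, {"jaw": -0.6, "dp": [0, 0, 0], "spin": 0}])

```text
t: 20.48
ee_pos: [0.476, 0.1538, 0.0881]
ee_rot: [[0.524, 0.851, -0.003], [0.851, -0.524, 0.0], [-0.001, -0.002, -1.0]]
wrist_force: [-0.2, -0.3, -4.8]
gripper_width: 0.0263
grip_force: 70.3
```

Emit:
play_rows(increments=[{"jaw": -0.6, "dp": [0, 0, 0.02], "spin": 0}, {"jaw": -0.6, "dp": [0, 0, 0.015], "spin": 0}, {"jaw": -0.6, "dp": [0, 0, 0], "spin": 0}, {"jaw": -0.6, "dp": [0, 0, 0], "spin": 0}])

```text
t: 20.98
ee_pos: [0.4784, 0.1515, 0.0544]
ee_rot: [[0.527, 0.85, -0.0], [0.85, -0.527, -0.0], [-0.0, -0.0, -1.0]]
wrist_force: [0.4, 0.1, -5.3]
gripper_width: 0.0265
grip_force: 70.2
```

Emit:
play_rows(increments=[{"jaw": -0.6, "dp": [0, 0, 0.018], "spin": 0}, {"jaw": -0.6, "dp": [0, 0, 0.004], "spin": 0}, {"jaw": -0.6, "dp": [0, 0, 0.002], "spin": 0}, {"jaw": -0.6, "dp": [0, 0, 0.001], "spin": 0}, {"jaw": -0.6, "dp": [0, 0, 0], "spin": 0}, {"jaw": -0.6, "dp": [0, 0, 0], "spin": 0}])

```text
t: 21.72
ee_pos: [0.4783, 0.1519, 0.0295]
ee_rot: [[0.526, 0.85, 0.0], [0.85, -0.526, 0.0], [0.0, 0.0, -1.0]]
wrist_force: [0.1, 0.1, -4.6]
gripper_width: 0.0266
grip_force: 70.2
```

Emit:
play_rows(increments=[{"jaw": -0.6, "dp": [0, 0, 0.001], "spin": 0}, {"jaw": -0.6, "dp": [0, 0, 0], "spin": 0}])

```text
t: 21.98
ee_pos: [0.4781, 0.1519, 0.0282]
ee_rot: [[0.526, 0.85, -0.0], [0.85, -0.526, -0.0], [-0.0, -0.0, -1.0]]
wrist_force: [-0.1, 0.6, -4.5]
gripper_width: 0.0264
grip_force: 70.2
```

Emit:
play_rows(increments=[{"jaw": -0.6, "dp": [0, 0, 0.001], "spin": 0}, {"jaw": -0.6, "dp": [0, 0, 0], "spin": 0}])

```text
t: 22.22
ee_pos: [0.4782, 0.1519, 0.0278]
ee_rot: [[0.526, 0.85, 0.0], [0.85, -0.526, 0.0], [0.0, 0.0, -1.0]]
wrist_force: [-3.2, -1.2, 3.8]
gripper_width: 0.0261
grip_force: 71.5
```

Contact. Releasing, rising, and planning the broad disc.

Emit:
play_rows(increments=[{"jaw": -0.3, "dp": [0, 0, 0], "spin": 0}, {"jaw": -0.1, "dp": [0, 0, 0], "spin": 0}, {"jaw": 0.3, "dp": [0, 0, 0], "spin": 0}, {"jaw": 0.5, "dp": [0, 0, -0.01], "spin": 0}, {"jaw": 1, "dp": [0, 0, -0.03], "spin": 0}, {"jaw": 1, "dp": [0, 0, -0.045], "spin": 0}])

```text
t: 22.98
ee_pos: [0.4775, 0.1517, 0.113]
ee_rot: [[0.526, 0.85, -0.002], [0.85, -0.526, -0.0], [-0.001, -0.002, -1.0]]
wrist_force: [1.0, -0.1, -0.5]
gripper_width: 0.0854
grip_force: 0.0
```

```bash
python3 - <<'E'
from h import *
p,phi,s=here(); print(p,phi,s['gripper_width'])
p,phi=plan(p,phi,[.5897,-.2070,.1],0,1); print(p,phi)
E
```

```text
[0.47749099 0.15173115 0.11300319] -31.760576230570646 0.08538076807551374
[{"jaw":1,"dp":[-0.031,0.036,0.002],"spin":-4},{"jaw":1,"dp":[-0.033,0.033,0.002],"spin":-4},{"jaw":1,"dp":[-0.035,0.031,0.002],"spin":-4},{"jaw":1,"dp":[-0.038,0.028,0.001],"spin":-4},{"jaw":1,"dp":[-0.039,0.026,0.002],"spin":-3.9},{"jaw":1,"dp":[-0.041,0.023,0.001],"spin":-4},{"jaw":1,"dp":[-0.043,0.02,0.002],"spin":-3.9},{"jaw":1,"dp":[-0.043,0.017,0.001],"spin":-4}]
[ 0.58982009 -0.20675154  0.10000319] 0.03942376942935466
```

Emit:
play_rows(increments=[{"jaw": 1, "dp": [-0.031, 0.036, 0.002], "spin": -4}, {"jaw": 1, "dp": [-0.033, 0.033, 0.002], "spin": -4}, {"jaw": 1, "dp": [-0.035, 0.031, 0.002], "spin": -4}, {"jaw": 1, "dp": [-0.038, 0.028, 0.001], "spin": -4}, {"jaw": 1, "dp": [-0.039, 0.026, 0.002], "spin": -3.9}, {"jaw": 1, "dp": [-0.041, 0.023, 0.001], "spin": -4}, {"jaw": 1, "dp": [-0.043, 0.02, 0.002], "spin": -3.9}, {"jaw": 1, "dp": [-0.043, 0.017, 0.001], "spin": -4}])

```text
t: 23.98
ee_pos: [0.5908, -0.2083, 0.0999]
ee_rot: [[-0.003, 1.0, 0.001], [1.0, 0.003, -0.0], [-0.0, 0.001, -1.0]]
wrist_force: [1.3, 0.4, 0.8]
gripper_width: 0.0854
grip_force: 0.0
```

Emit:
play_rows(increments=[{"jaw": 1, "dp": [0, 0, 0.02], "spin": 0}, {"jaw": 1, "dp": [0, 0, 0], "spin": 0}, {"jaw": 1, "dp": [0, 0, 0], "spin": 0}])

```text
t: 24.35
ee_pos: [0.5906, -0.2063, 0.0802]
ee_rot: [[-0.001, 1.0, 0.0], [1.0, 0.001, -0.0], [-0.0, 0.0, -1.0]]
wrist_force: [-0.6, -0.1, 0.6]
gripper_width: 0.0854
grip_force: 0.0
```

Emit:
play_rows(increments=[{"jaw": 1, "dp": [-0.001, -0.001, 0.04], "spin": 0}, {"jaw": 1, "dp": [0, 0, 0.02], "spin": 0}, {"jaw": 1, "dp": [0, 0, 0.011], "spin": 0}, {"jaw": 1, "dp": [0, 0, 0], "spin": 0}, {"jaw": 1, "dp": [0, 0, 0], "spin": 0}])

```text
t: 24.98
ee_pos: [0.5901, -0.2078, 0.0095]
ee_rot: [[-0.001, 1.0, 0.002], [1.0, 0.001, -0.001], [-0.001, 0.002, -1.0]]
wrist_force: [-0.2, 1.9, 0.8]
gripper_width: 0.0855
grip_force: 0.0
```

Emit:
play_rows(increments=[{"jaw": 0, "dp": [0, 0, 0], "spin": 0}, {"jaw": 0, "dp": [0, 0, 0], "spin": 0}, {"jaw": 0, "dp": [0, 0, 0], "spin": 0}, {"jaw": 0, "dp": [0, 0, 0], "spin": 0}, {"jaw": 0, "dp": [0, 0, 0], "spin": 0}, {"jaw": 0, "dp": [0, 0, 0], "spin": 0}])

```text
t: 25.72
ee_pos: [0.5897, -0.2078, 0.0094]
ee_rot: [[-0.001, 1.0, 0.001], [1.0, 0.001, -0.001], [-0.001, 0.001, -1.0]]
wrist_force: [-1.8, 1.8, 6.0]
gripper_width: 0.0515
grip_force: 72.1
```

```bash
python3 - <<'E'
from h import *
p,phi,s=here(); print(p,phi,s['gripper_width'])
R=np.array(s['ee_rot']); o=R.T@(np.array([.5897,-.2070,.003])-p); print(o)
p,phi=plan(p,phi,[p[0],p[1],.1],phi,0,.04)
t=np.array([.616,.3050-o[0],.1])
p,phi=plan(p,phi,t,0,0,.048); print(p,phi)
E
```

```text
[ 0.58973559 -0.20784054  0.00937809] 0.03757994921091775 0.051537176480284476
[ 8.44979498e-04 -4.18553228e-05  6.37746918e-03]
[{"jaw":0,"dp":[0,0,-0.03],"spin":0},{"jaw":0,"dp":[0,0,-0.03],"spin":0},{"jaw":0,"dp":[0,0,-0.031],"spin":0}]
[{"jaw":0,"dp":[0.047,0.002,0],"spin":0},{"jaw":0,"dp":[0.046,0.002,0],"spin":0},{"jaw":0,"dp":[0.047,0.003,0],"spin":0},{"jaw":0,"dp":[0.046,0.002,0],"spin":0},{"jaw":0,"dp":[0.047,0.003,0],"spin":0},{"jaw":0,"dp":[0.046,0.002,0],"spin":0},{"jaw":0,"dp":[0.047,0.003,0],"spin":0},{"jaw":0,"dp":[0.046,0.002,0],"spin":0}]
[{"jaw":0,"dp":[0.047,0.003,0],"spin":0},{"jaw":0,"dp":[0.046,0.002,0],"spin":0},{"jaw":0,"dp":[0.047,0.003,0],"spin":0}]
[0.61639977 0.30417706 0.10037809] 0.03757994921091775
```

Emit:
play_rows(increments=[{"jaw": 0, "dp": [0, 0, -0.01], "spin": 0}, {"jaw": 0, "dp": [0, 0, -0.03], "spin": 0}, {"jaw": 0, "dp": [0, 0, -0.03], "spin": 0}, {"jaw": 0, "dp": [0, 0, -0.02], "spin": 0}, {"jaw": 0, "dp": [0, 0, 0], "spin": 0}])

```text
t: 26.35
ee_pos: [0.5902, -0.208, 0.0999]
ee_rot: [[-0.001, 1.0, 0.003], [1.0, 0.001, -0.001], [-0.001, 0.003, -1.0]]
wrist_force: [0.4, -0.7, -3.9]
gripper_width: 0.0521
grip_force: 74.1
```

Emit:
play_rows(increments=[{"jaw": 0, "dp": [0.047, 0.002, 0], "spin": 0}, {"jaw": 0, "dp": [0.046, 0.002, 0], "spin": 0}, {"jaw": 0, "dp": [0.047, 0.003, 0], "spin": 0}, {"jaw": 0, "dp": [0.046, 0.002, 0], "spin": 0}, {"jaw": 0, "dp": [0.047, 0.003, 0], "spin": 0}, {"jaw": 0, "dp": [0.046, 0.002, 0], "spin": 0}, {"jaw": 0, "dp": [0.047, 0.003, 0], "spin": 0}, {"jaw": 0, "dp": [0.046, 0.002, 0], "spin": 0}])

```text
t: 27.35
ee_pos: [0.6076, 0.1658, 0.0969]
ee_rot: [[-0.001, 1.0, -0.002], [1.0, 0.001, -0.0], [-0.0, -0.002, -1.0]]
wrist_force: [0.5, -0.4, -4.1]
gripper_width: 0.0513
grip_force: 74.1
```

Emit:
play_rows(increments=[{"jaw": 0, "dp": [0.047, 0.003, 0], "spin": 0}, {"jaw": 0, "dp": [0.046, 0.002, 0], "spin": 0}, {"jaw": 0, "dp": [0.047, 0.003, 0], "spin": 0}, {"jaw": 0, "dp": [0, 0, 0], "spin": 0}, {"jaw": 0, "dp": [0, 0, 0.03], "spin": 0}, {"jaw": 0, "dp": [0, 0, 0.02], "spin": 0}, {"jaw": 0, "dp": [0, 0, 0], "spin": 0}, {"jaw": 0, "dp": [0, 0, 0], "spin": 0}])

```text
t: 28.35
ee_pos: [0.6164, 0.304, 0.0486]
ee_rot: [[-0.0, 1.0, 0.0], [1.0, 0.0, 0.0], [0.0, 0.0, -1.0]]
wrist_force: [0.2, -0.2, -3.7]
gripper_width: 0.0513
grip_force: 74.2
```

Emit:
play_rows(increments=[{"jaw": 0, "dp": [0, 0, 0.015], "spin": 0}, {"jaw": 0, "dp": [0, 0, 0.004], "spin": 0}, {"jaw": 0, "dp": [0, 0, 0.002], "spin": 0}, {"jaw": 0, "dp": [0, 0, 0.001], "spin": 0}, {"jaw": 0, "dp": [0, 0, 0], "spin": 0}, {"jaw": 0, "dp": [0, 0, 0], "spin": 0}])

```text
t: 29.1
ee_pos: [0.6162, 0.3044, 0.0265]
ee_rot: [[-0.001, 1.0, 0.0], [1.0, 0.001, 0.0], [0.0, 0.0, -1.0]]
wrist_force: [0.1, 0.2, -3.0]
gripper_width: 0.0513
grip_force: 74.2
```

Emit:
play_rows(increments=[{"jaw": 0, "dp": [0, 0, 0.001], "spin": 0}, {"jaw": 0, "dp": [0, 0, 0], "spin": 0}])

```text
t: 29.35
ee_pos: [0.6161, 0.3043, 0.0252]
ee_rot: [[-0.001, 1.0, -0.0], [1.0, 0.001, -0.0], [-0.0, -0.0, -1.0]]
wrist_force: [-1.0, 1.0, -3.3]
gripper_width: 0.0514
grip_force: 74.2
```

Emit:
play_rows(increments=[{"jaw": 0, "dp": [0, 0, 0.001], "spin": 0}, {"jaw": 0, "dp": [0, 0, 0], "spin": 0}])

```text
t: 29.6
ee_pos: [0.6162, 0.3044, 0.0245]
ee_rot: [[-0.001, 1.0, 0.0], [1.0, 0.001, 0.0], [0.0, 0.0, -1.0]]
wrist_force: [-0.0, 0.0, -1.2]
gripper_width: 0.0516
grip_force: 74.6
```

Emit:
play_rows(increments=[{"jaw": 0, "dp": [0, 0, 0.0005], "spin": 0}, {"jaw": 0, "dp": [0, 0, 0], "spin": 0}, {"jaw": 0.3, "dp": [0, 0, 0], "spin": 0}, {"jaw": 0.5, "dp": [0, 0, 0], "spin": 0}, {"jaw": 0.9, "dp": [0, 0, 0], "spin": 0}, {"jaw": 1, "dp": [0, 0, -0.01], "spin": 0}, {"jaw": 1, "dp": [0, 0, -0.04], "spin": 0}, {"jaw": 1, "dp": [0, 0, -0.045], "spin": 0}])

```text
t: 30.6
ee_pos: [0.6158, 0.3043, 0.12]
ee_rot: [[-0.001, 1.0, -0.001], [1.0, 0.001, -0.0], [-0.0, -0.001, -1.0]]
wrist_force: [0.2, -0.5, -0.5]
gripper_width: 0.0851
grip_force: 0.0
```

```bash
python3 - <<'E'
from h import *
p,phi,s=here(); print(p,phi,s['gripper_width'])
p,phi=plan(p,phi,[.5857,-.3436,.09],-20,1,.055); print(p,phi)
E
```

```text
[0.61583299 0.30426987 0.11996057] 0.04142452219282703 0.08507783466028328
[{"jaw":1,"dp":[-0.054,-0.003,0.002],"spin":1.7},{"jaw":1,"dp":[-0.054,-0.001,0.003],"spin":1.7},{"jaw":1,"dp":[-0.054,0.001,0.002],"spin":1.7},{"jaw":1,"dp":[-0.054,0.002,0.003],"spin":1.7},{"jaw":1,"dp":[-0.054,0.004,0.002],"spin":1.7},{"jaw":1,"dp":[-0.054,0.005,0.003],"spin":1.6},{"jaw":1,"dp":[-0.054,0.007,0.002],"spin":1.7},{"jaw":1,"dp":[-0.053,0.009,0.003],"spin":1.6}]
[{"jaw":1,"dp":[-0.053,0.01,0.002],"spin":1.7},{"jaw":1,"dp":[-0.053,0.012,0.003],"spin":1.6},{"jaw":1,"dp":[-0.052,0.013,0.002],"spin":1.7},{"jaw":1,"dp":[-0.052,0.014,0.003],"spin":1.6}]
[ 0.5852254  -0.34345189  0.08996057] -19.958575477807173
```

Emit:
play_rows(increments=[{"jaw": 1, "dp": [-0.054, -0.003, 0.002], "spin": 1.7}, {"jaw": 1, "dp": [-0.054, -0.001, 0.003], "spin": 1.7}, {"jaw": 1, "dp": [-0.054, 0.001, 0.002], "spin": 1.7}, {"jaw": 1, "dp": [-0.054, 0.002, 0.003], "spin": 1.7}, {"jaw": 1, "dp": [-0.054, 0.004, 0.002], "spin": 1.7}, {"jaw": 1, "dp": [-0.054, 0.005, 0.003], "spin": 1.6}, {"jaw": 1, "dp": [-0.054, 0.007, 0.002], "spin": 1.7}, {"jaw": 1, "dp": [-0.053, 0.009, 0.003], "spin": 1.6}])

```text
t: 31.6
ee_pos: [0.5957, -0.1297, 0.0997]
ee_rot: [[0.232, 0.973, 0.001], [0.973, -0.232, -0.0], [-0.0, 0.001, -1.0]]
wrist_force: [-0.4, 0.4, 0.1]
gripper_width: 0.0851
grip_force: 0.0
```

Emit:
play_rows(increments=[{"jaw": 1, "dp": [-0.053, 0.01, 0.002], "spin": 1.7}, {"jaw": 1, "dp": [-0.053, 0.012, 0.003], "spin": 1.6}, {"jaw": 1, "dp": [-0.052, 0.013, 0.002], "spin": 1.7}, {"jaw": 1, "dp": [-0.052, 0.014, 0.003], "spin": 1.6}, {"jaw": 1, "dp": [0, 0, 0], "spin": 0}, {"jaw": 1, "dp": [0, 0, 0], "spin": 0}])

```text
t: 32.35
ee_pos: [0.5854, -0.3434, 0.0891]
ee_rot: [[0.342, 0.94, 0.0], [0.94, -0.342, 0.0], [0.0, 0.0, -1.0]]
wrist_force: [0.3, 0.5, 0.1]
gripper_width: 0.0856
grip_force: 0.0
```

```bash
python3 - <<'E'
from h import *
import h
p,phi,s=here(); print(p,phi)
R=np.array(s['ee_rot']); print(R.T@(np.array([.5857,-.3436,.003])-p))
im=capture('top'); cv2.imwrite('pics/t4.png',cv2.resize(im[155:275,130:270,::-1],None,fx=5,fy=5,interpolation=cv2.INTER_CUBIC))
o=h.shape; h.shape=lambda n:(o(n)[0],0.0,o(n)[2])
for n,xy,t,z in [('bar_weight',(.478,.1519),-121.8,.046),('broad_disc',(.616,.305),0,.042)]:
    q,e=refine('top',n,xy,np.radians(t),z,im); print(n,np.round(q[:2],4),round(np.degrees(q[2]),1),round(e,3))
E
```

```text
[ 0.58536769 -0.34337381  0.08909548] -19.987641415595768
[-0.00011869  0.00038631  0.08609547]
bar_weight [0.4785 0.1512] -121.6 0.034
broad_disc [0.6152 0.3025] 0.0 0.098
```

View pics/t4.png

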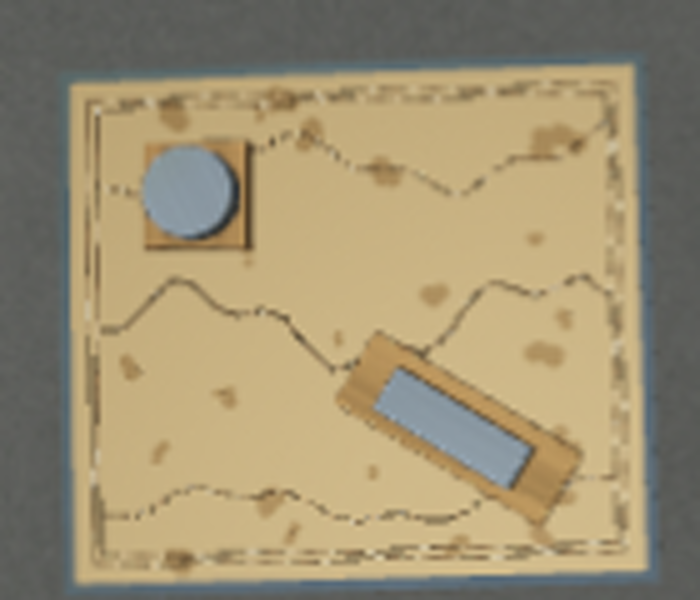

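The bar sits in the middle of the long board at (457,428). The broad disc's top at (189,192) matches the board centre (198,195) once parallax is allowed for. I'll take the small disc, squeezing it along two directions so that it ends up centred on the tool.

Emit:
play_rows(increments=[{"jaw": 1, "dp": [0, 0, 0.04], "spin": 0}, {"jaw": 1, "dp": [0, 0, 0.025], "spin": 0}, {"jaw": 1, "dp": [0, 0, 0.012], "spin": 0}, {"jaw": 1, "dp": [0, 0, 0], "spin": 0}, {"jaw": 1, "dp": [0, 0, 0], "spin": 0}], force=25)

```text
t: 33.02
ee_pos: [0.5862, -0.3434, 0.0131]
ee_rot: [[0.341, 0.94, 0.001], [0.94, -0.341, -0.001], [-0.001, 0.002, -1.0]]
wrist_force: [-0.3, 0.4, 0.2]
gripper_width: 0.0848
grip_force: 0.0
```

Emit:
play_rows(increments=[{"jaw": -0.4, "dp": [0, 0, 0], "spin": 0}, {"jaw": -0.4, "dp": [0, 0, 0], "spin": 0}, {"jaw": -0.4, "dp": [0, 0, 0], "spin": 0}, {"jaw": -0.4, "dp": [0, 0, 0], "spin": 0}, {"jaw": -0.4, "dp": [0, 0, 0], "spin": 0}, {"jaw": -0.4, "dp": [0, 0, 0], "spin": 0}])

```text
t: 33.78
ee_pos: [0.5857, -0.3435, 0.0123]
ee_rot: [[0.341, 0.94, 0.001], [0.94, -0.341, -0.001], [-0.0, 0.001, -1.0]]
wrist_force: [-1.1, 0.1, 5.9]
gripper_width: 0.0369
grip_force: 24.9
```

Emit:
play_rows(increments=[{"jaw": 0.2, "dp": [0, 0, 0], "spin": 0}, {"jaw": 0.5, "dp": [0, 0, 0], "spin": 0}, {"jaw": 0.5, "dp": [0, 0, 0], "spin": 0}, {"jaw": 0.5, "dp": [0, 0, 0], "spin": -9}, {"jaw": 0.5, "dp": [0, 0, 0], "spin": -9}, {"jaw": 0.5, "dp": [0, 0, 0], "spin": -9}, {"jaw": 0.5, "dp": [0, 0, 0], "spin": -9}, {"jaw": 0.5, "dp": [0, 0, 0], "spin": -9}])

```text
t: 34.78
ee_pos: [0.5854, -0.3433, 0.0116]
ee_rot: [[-0.428, 0.904, -0.0], [0.904, 0.428, 0.0], [0.0, -0.0, -1.0]]
wrist_force: [1.2, -0.2, 1.2]
gripper_width: 0.0639
grip_force: 0.0
```

Emit:
play_rows(increments=[{"jaw": 0.5, "dp": [0, 0, 0], "spin": -9}, {"jaw": 0.5, "dp": [0, 0, 0], "spin": -9}, {"jaw": 0.5, "dp": [0, 0, 0], "spin": -9}, {"jaw": 0.5, "dp": [0, 0, 0], "spin": -9}, {"jaw": 0.5, "dp": [0, 0, 0], "spin": -9}, {"jaw": 0.5, "dp": [0, 0, 0], "spin": 0}, {"jaw": 0.5, "dp": [0, 0, 0], "spin": 0}])

```text
t: 35.65
ee_pos: [0.5855, -0.3433, 0.0117]
ee_rot: [[-0.939, 0.345, -0.0], [0.345, 0.939, 0.0], [0.0, 0.0, -1.0]]
wrist_force: [0.8, 0.5, 1.0]
gripper_width: 0.0638
grip_force: 0.0
```

Emit:
play_rows(increments=[{"jaw": -0.4, "dp": [0, 0, 0], "spin": 0}, {"jaw": -0.4, "dp": [0, 0, 0], "spin": 0}, {"jaw": -0.4, "dp": [0, 0, 0], "spin": 0}, {"jaw": -0.4, "dp": [0, 0, 0], "spin": 0}, {"jaw": -0.4, "dp": [0, 0, 0], "spin": 0}, {"jaw": -0.4, "dp": [0, 0, 0], "spin": 0}], force=60)

```text
t: 36.4
ee_pos: [0.5856, -0.3435, 0.0121]
ee_rot: [[-0.94, 0.342, 0.0], [0.342, 0.94, -0.0], [-0.001, -0.0, -1.0]]
wrist_force: [-1.1, 0.3, 5.5]
gripper_width: 0.0356
grip_force: 60.3
```

```bash
python3 - <<'E'
from h import *
p,phi,s=here(); print(p,phi,s['gripper_width'],s['grip_force'])
p,phi=plan(p,phi,[p[0],p[1],.12],phi,-.4,.04)
p,phi=plan(p,phi,[.616,.3045,.12],phi,-.4,.055); print(p,phi)
E
```

```text
[ 0.58563244 -0.34350029  0.01213376] 70.0260669820025 0.03557477977503807 60.31093239784241
[{"jaw":-0.4,"dp":[0,0,-0.036],"spin":0},{"jaw":-0.4,"dp":[0,0,-0.036],"spin":0},{"jaw":-0.4,"dp":[0,0,-0.036],"spin":0}]
[{"jaw":-0.4,"dp":[0.016,0.052,0],"spin":0},{"jaw":-0.4,"dp":[0.016,0.052,0],"spin":0},{"jaw":-0.4,"dp":[0.016,0.052,0],"spin":0},{"jaw":-0.4,"dp":[0.016,0.051,0],"spin":0},{"jaw":-0.4,"dp":[0.016,0.052,0],"spin":0},{"jaw":-0.4,"dp":[0.016,0.051,0],"spin":0},{"jaw":-0.4,"dp":[0.016,0.052,0],"spin":0},{"jaw":-0.4,"dp":[0.016,0.051,0],"spin":0}]
[{"jaw":-0.4,"dp":[0.016,0.052,0],"spin":0},{"jaw":-0.4,"dp":[0.016,0.051,0],"spin":0},{"jaw":-0.4,"dp":[0.016,0.052,0],"spin":0},{"jaw":-0.4,"dp":[0.017,0.051,0],"spin":0}]
[0.61568756 0.30419307 0.12013376] 70.0260669820025
```

Emit:
play_rows(increments=[{"jaw": -0.4, "dp": [0, 0, -0.01], "spin": 0}, {"jaw": -0.4, "dp": [0, 0, -0.03], "spin": 0}, {"jaw": -0.4, "dp": [0, 0, -0.036], "spin": 0}, {"jaw": -0.4, "dp": [0, 0, -0.032], "spin": 0}, {"jaw": -0.4, "dp": [0, 0, 0], "spin": 0}])

```text
t: 37.02
ee_pos: [0.5865, -0.3439, 0.1225]
ee_rot: [[-0.94, 0.341, 0.004], [0.341, 0.94, -0.003], [-0.004, -0.001, -1.0]]
wrist_force: [0.3, 0.1, -2.0]
gripper_width: 0.0357
grip_force: 60.2
```

Emit:
play_rows(increments=[{"jaw": -0.4, "dp": [0.016, 0.052, 0], "spin": 0}, {"jaw": -0.4, "dp": [0.016, 0.052, 0], "spin": 0}, {"jaw": -0.4, "dp": [0.016, 0.052, 0], "spin": 0}, {"jaw": -0.4, "dp": [0.016, 0.051, 0], "spin": 0}, {"jaw": -0.4, "dp": [0.016, 0.052, 0], "spin": 0}, {"jaw": -0.4, "dp": [0.016, 0.051, 0], "spin": 0}, {"jaw": -0.4, "dp": [0.016, 0.052, 0], "spin": 0}, {"jaw": -0.4, "dp": [0.016, 0.051, 0], "spin": 0}])

```text
t: 38.02
ee_pos: [0.6054, 0.0903, 0.1183]
ee_rot: [[-0.94, 0.341, -0.002], [0.341, 0.94, 0.0], [0.002, -0.001, -1.0]]
wrist_force: [0.6, -0.3, -2.5]
gripper_width: 0.0358
grip_force: 60.4
```

Emit:
play_rows(increments=[{"jaw": -0.4, "dp": [0.016, 0.052, 0], "spin": 0}, {"jaw": -0.4, "dp": [0.016, 0.051, 0], "spin": 0}, {"jaw": -0.4, "dp": [0.016, 0.052, 0], "spin": 0}, {"jaw": -0.4, "dp": [0.017, 0.051, 0], "spin": 0}, {"jaw": -0.4, "dp": [0, 0, 0], "spin": 0}, {"jaw": -0.4, "dp": [0, 0, 0.03], "spin": 0}, {"jaw": -0.4, "dp": [0, 0, 0], "spin": 0}, {"jaw": -0.4, "dp": [0, 0, 0], "spin": 0}])

```text
t: 39.02
ee_pos: [0.6155, 0.3037, 0.09]
ee_rot: [[-0.94, 0.342, -0.0], [0.342, 0.94, -0.0], [0.0, -0.0, -1.0]]
wrist_force: [0.5, -0.7, -1.9]
gripper_width: 0.0359
grip_force: 60.5
```

```bash
python3 - <<'E'
from h import *
p,phi,s=here(); print(p,phi)
R=np.array(s['ee_rot']); print(R.T@(np.array([.616,.3043,.0511])-p))
E
```

```text
[0.6155051  0.30370742 0.09002149] 69.99617374748783
[-0.00027545  0.00073869  0.03892116]
```

Emit:
play_rows(increments=[{"jaw": -0.4, "dp": [0, 0.001, 0.025], "spin": 0}, {"jaw": -0.4, "dp": [0, 0, 0.008], "spin": 0}, {"jaw": -0.4, "dp": [0, 0, 0.002], "spin": 0}, {"jaw": -0.4, "dp": [0, 0, 0.002], "spin": 0}, {"jaw": -0.4, "dp": [0, 0, 0], "spin": 0}, {"jaw": -0.4, "dp": [0, 0, 0], "spin": 0}])

```text
t: 39.78
ee_pos: [0.6159, 0.3054, 0.0532]
ee_rot: [[-0.94, 0.341, 0.001], [0.341, 0.94, 0.0], [-0.0, 0.0, -1.0]]
wrist_force: [0.1, 0.8, -2.7]
gripper_width: 0.0358
grip_force: 60.6
```

Emit:
play_rows(increments=[{"jaw": -0.4, "dp": [0, 0, 0.001], "spin": 0}, {"jaw": -0.4, "dp": [0, 0, 0], "spin": 0}])

```text
t: 40.02
ee_pos: [0.6157, 0.3053, 0.0518]
ee_rot: [[-0.94, 0.341, -0.0], [0.341, 0.94, -0.0], [0.0, -0.0, -1.0]]
wrist_force: [-1.0, -0.2, -1.4]
gripper_width: 0.0352
grip_force: 60.6
```

Emit:
play_rows(increments=[{"jaw": -0.4, "dp": [0, 0, 0.001], "spin": 0}, {"jaw": -0.4, "dp": [0, 0, 0], "spin": 0}])

```text
t: 40.28
ee_pos: [0.6158, 0.3053, 0.0512]
ee_rot: [[-0.94, 0.341, 0.0], [0.341, 0.94, 0.0], [-0.0, 0.0, -1.0]]
wrist_force: [-1.3, -0.6, 2.0]
gripper_width: 0.0359
grip_force: 61.2
```

Emit:
play_rows(increments=[{"jaw": -0.15, "dp": [0, 0, 0], "spin": 0}, {"jaw": 0.1, "dp": [0, 0, 0], "spin": 0}, {"jaw": 0.5, "dp": [0, 0, 0], "spin": 0}, {"jaw": 0.9, "dp": [0, 0, -0.01], "spin": 0}, {"jaw": 1, "dp": [0, 0, -0.04], "spin": 0}, {"jaw": 1, "dp": [0, 0, -0.045], "spin": 0}, {"jaw": 1, "dp": [-0.02, -0.055, -0.01], "spin": 0}, {"jaw": 1, "dp": [-0.02, -0.055, 0], "spin": 0}])

```text
t: 41.28
ee_pos: [0.6163, 0.1877, 0.1579]
ee_rot: [[-0.941, 0.34, 0.003], [0.34, 0.941, 0.0], [-0.003, 0.002, -1.0]]
wrist_force: [1.1, -0.4, -0.7]
gripper_width: 0.0857
grip_force: 0.0
```

Emit:
play_rows(increments=[{"jaw": 1, "dp": [-0.02, -0.055, 0], "spin": 0}, {"jaw": 1, "dp": [-0.02, -0.055, 0], "spin": 0}, {"jaw": 1, "dp": [-0.02, -0.055, 0], "spin": 0}, {"jaw": 1, "dp": [-0.02, -0.055, 0], "spin": 0}, {"jaw": 1, "dp": [-0.02, -0.055, 0], "spin": 0}, {"jaw": 1, "dp": [0, 0, 0], "spin": 0}, {"jaw": 1, "dp": [0, 0, 0], "spin": 0}])

```text
t: 42.15
ee_pos: [0.6159, -0.1045, 0.1562]
ee_rot: [[-0.94, 0.342, 0.0], [0.342, 0.94, 0.0], [-0.0, 0.0, -1.0]]
wrist_force: [0.7, 0.1, 0.2]
gripper_width: 0.0852
grip_force: 0.0
```

```bash
python3 - <<'E'
from h import *
import h
im=capture('top'); a=cv2.resize(im[155:275,140:260,::-1],(400,400),interpolation=cv2.INTER_CUBIC)
b=cv2.resize(capture('scene')[140:240,230:330,::-1],(400,400),interpolation=cv2.INTER_CUBIC)
b=cv2.resize(capture('scene')[130:240,230:410,::-1],(400,244),interpolation=cv2.INTER_CUBIC)
c=np.zeros((400,800,3),np.uint8); c[:,:400]=a; c[:244,400:]=b; cv2.imwrite('pics/f.png',c)
o=h.shape; h.shape=lambda n:(o(n)[0],0.0,o(n)[2])
for n in ['brush_jar','paste_bowl']:
    for q in spot_point('top',n)[:1]: print(n,q['score'],unproj('top',q['uv'],0))
E
```

```text
brush_jar 0.84 [[ 0.76183869 -0.04713113]]
paste_bowl 0.67 [[ 0.58798972 -0.47773341]]
```

View pics/f.png

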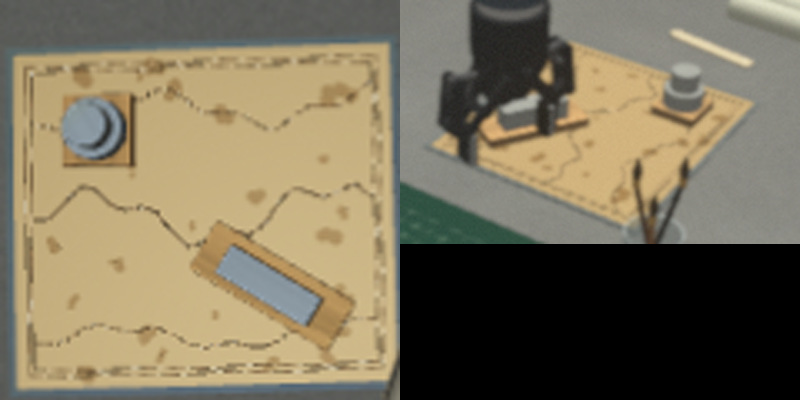

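Both stacks stand as asked. The small disc's top (89,125) is over the broad disc (93,127) as parallax predicts, within about 2 mm, and the bar is mid-board at (269,285). The jar and bowl are unmoved within the networks' scatter of several millimetres. Handing in.

```bash
python3 -c "
from bench import *
print(close_job())"
```

```text
the job is handed in; nothing more can be done
None
```

I finished the job and handed it in at about 42 s of the 138 s limit: both mends are under their boards and weights in the order asked, each centred to within about 2 mm by the camera.

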